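Press a sole: push the board home, throw the lever into the red notch

TASK

Push the plywood board with the leather sole on it between the guide rails of the green press, fully home against the back stop, while the press is still open. Then throw the press lever into the notch with the red mark, so that it rests there and the pad presses on the sole.

Things in the scene. Friction and masses are not known exactly. Their poses are not given: they have to be found in the camera images.
- press: Green bench press, fixed. Origin on the worktop under the spindle, z up; the board goes in along its +x, the open mouth faces its -x. Guide rails, 26 mm high, inner faces at y = +-49 mm, x = -18 to 74 mm; before them 25-degree flares widen the mouth to 148 mm at x = -72 mm. Back stop: face at x = +70 mm, 30 mm high. Bridge over the rails: x = +-25 mm, y = +-75 mm, z = 77 to 99 mm.
- spindle_axis (a point): Point on the lever's vertical turning axis, z = 109 mm, straight over the press origin. On the press's -y side a dark steel quadrant plate (radius 92 mm about this axis, top at z = 102.5 mm) carries the three notches. On its +y side a gearbox stands on the bridge (y = 31 to 75 mm, top at z = 121 mm).
- lever (a joint): Lever angle, rad. 0 = open notch, lever pointing 30 degrees from the press's +x toward its -y; grows clockwise from above; range -0.1 to 1.67. Sprung detent notches at 0, 0.785 and 1.571 draw the lever in (changing over near 0.4 and 1.2); at most about 8 N along the arc at the knob moves it out. Throwing it lowers the pad, which presses the sole in both marked notches.
- lever_knob (a point): Middle of the lever's upright black knob (diameter 20 to 26 mm, from z = 119 to 177 mm), 112 mm from the spindle axis; this point is at z = 147 mm. The steel lever arm (12 mm wide, z = 117 to 125 mm) runs from the axis to the knob.
- lever_pointer (a point): Point on the underside of the lever arm, 80 mm from the spindle axis; it stands over a mark's centre when the lever is in that mark's notch.
- red_mark_centre (a point): Centre of the top of the red enamel disc (19 mm across) on the quadrant plate, 80 mm from the spindle axis, at the middle or the last notch: the notch wanted.
- white_mark_centre (a point): The same in white, at the other of these two notches: not wanted.
- board_centre (a point): Centre of the loose plywood board, 180 x 90 x 18 mm (its x, y, z), half-way up (9 mm over the worktop); about 0.3 kg; it slides easily along the polished rails. It carries a brown leather half sole, 170 x 70 x 5 mm, cemented on flat. It starts flat on the worktop in front of the press's mouth, its +x toward the press. Fully home, this point is at x = -20 mm in the press's frame.
- pad: Round black rubber pad, 54 mm across, under the bridge; origin at the centre of its underside, 35 mm over the worktop when the lever is open (12 mm over the sole); sprung.

How it is judged:
On the way:
1. the board is home against the back stop while the lever is still in the open notch (x of board_centre in the frame of press above -0.025 m and angle between the x axis of board_centre and the x axis of press, either way round below 0.1 rad and value of joint lever below 0.25 rad), for 0.1 s.
At the end, for the whole second after the job is handed in: The board lies flat in the press within 5 mm of the back stop and square to it within 0.1 rad, the lever rests in the notch with the red mark (its pointer within 10 mm of the mark's centre) and the pad presses on the sole with more than 1 N (x of board_centre in the frame of press above -0.025 m and angle between the x axis of board_centre and the x axis of press, either way round below 0.1 rad and angle between board_centre's own z axis and vertical below 0.06 rad and horizontal distance between lever_pointer and red_mark_centre below 0.01 m and velocity of joint lever between -0.05 and 0.05 rad/s and contact force between pad and board above 1 N); the robot touches nothing.
It also fails if it takes over 61 s, if anything falls off the work surface, if the arm or the gripper's body presses on something with over 40 N, if the wrist force passes 120 N, or if a joint passes its speed limit or range.

ROBOT

A 7-joint arm with a two-finger parallel gripper is mounted at the origin on a cart in front of the work surface, level with it; the furniture and walls round the work are solid. World frame = base frame: x ahead of the robot, y to its left, z up, the work surface at z = 0. Lengths are in m, angles in rad, forces in N, time in s.
With the tool pointing down it reaches from about 0.4 to 0.85 m from the base axis. Payload 4.5 kg.
Tool frame: the origin (TCP) lies at the very end of the fingers, on their centre line; the grasp point (between the pads) lies 19 mm behind it (r.grip_point_offset is the distance from the TCP to the grasp point, in m); z points along the fingers, y is the line along which they close (so a half turn about z gives the same grasp; the last joint's range is limited). The gripper opens to 88 mm and grips with 3 to 60 N. Pads are 18 mm wide; open, the fingers measure 123 mm over their backs; the gripper's body (75 mm by 187 mm) begins 45 mm behind the grasp point.
Start: joints at [-1.293, 0.689, -0.195, 1.565, 0.157, 0.902, -0.215], TCP at [0.151, 0.607, 0.239] pointing down, gripper open.
Joint ranges: [-3.01, 3.01], [-0.46, 2.08], [-1.47, 1.51], [0.13, 2.56], [-1, 4.14], [0.04, 2.09], [-2.66, 2.66]. Speed limits (rad/s): [2.57, 2.57, 3.14, 3.14, 3.14, 3.14, 3.14].

INTERFACE

Orientations are given as a unit quaternion [x, y, z, w].
In Python, from plant import r gives the robot as it stands.
- The arm moves only by the tool carry_out, never from a script. Its argument "rows" is a list of rows, each a list of 3 entries, a list of its own where there are three numbers: the shift along the tool's x, y, z in cm, then the turn, a rotation vector about the tool's x, y, z in degrees, then the closure, from 0 (fully open) to 1 (shut). A call has 1 to 12 rows; each row is the pose to reach, as a shift and turn from the pose commanded when the call began, along the tool's axes at that moment; what a row does not reach only later rows make up. A row lasts 1/10 s, in which the tool goes at most 50 mm and 8.59 degrees, less where a joint would pass 70% of its speed; a pose out of reach is approached as far as the arm can. A call with a gripper value outside its range is refused whole. The fingers move at their own pace and stop on an object; "newtons" is the grip in N (left out, the last holds). Time passes only in rows, so rows that repeat a pose let the fingers close. It gives the time, the measured TCP pose, the force, the opening and the grip force at its end, in the units of the state.
- r.get_state(): the state, without advancing time (a new reading comes with each control period).
- r.snapshot(name): name is "scene" or "top"; returns a dict with "image" (384x512x3 uint8, red, green, blue), "fx", "fy", "cx", "cy" (pixels), "pose" (4x4, takes a point from camera to world coordinates). Camera axes: x right, y up, looking along -z (the intrinsics and any distortion apply to the point x, -y, -z); pixel columns grow to the right and rows downward; lengths in m; the calibration is good to about 2 mm. A picture is of the moment at which its call begins. There is no depth.
- r.finish_job(): hands the job in; it is judged then, once.
The state is a dict: "clock": time; "q": joint angles; "qd": joint speeds; "joint_torque": joint torques, N m; "tool_pos": TCP position; "eef_rot": TCP orientation; "contact_force": force on the tool from outside, world axes, zero at the start; "moment": the same for the moment, N m; "opening": opening from 0.0 (shut) to 1.0 (fully open); "finger_force": force on a finger pad.
Only numpy, scipy, OpenCV 4.12 (cv2) and the standard library are available. Lean on these libraries where they do the work, as an engineer would, in place of code of your own. Each camera call takes 0.05 s, during which the arm holds its last target. There are 200 camera calls.

## Working session

There is one attempt and no reset: what is moved stays moved. The work goes in short steps, Python scripts to look and compute and a tool call to move; the robot and the scene stay as the last step left them, time stands still between calls to the robot, and variables do not carry over. Pictures are saved under pics/ and viewed, at most 10 in all, crops included, and the job is handed in when it is done.

Besides the shell and the picture viewer there is one more tool, called after "Request:" as name(argument=value, ...), one argument or row to a line, values as JSON. carry_out: Moves the arm, as the interface text tells. Its arguments: {"type":"object","properties":{"rows":{"type":"array"},"newtons":{"type":"number"}},"required":["rows"]}

```bash
mkdir -p pics; ls; python3 - <<'E'
from plant import r
import cv2
for n in("scene","top"):
    s=r.snapshot(n); cv2.imwrite(f"pics/{n}0.png",cv2.resize(s["image"][...,::-1],None,fx=1.5,fy=1.5,interpolation=cv2.INTER_CUBIC))
    print(n,{k:v for k,v in s.items() if k!="image"})
print(r.get_state())
E
```

```text
pics
scene {'fx': 383.6923924462413, 'fy': 383.6923924462413, 'cx': 261.2392397651, 'cy': 198.37082417304427, 'pose': array([[-0.91413352,  0.3105083 , -0.26066168,  0.34488596],
       [-0.40489664, -0.66679926,  0.62564963,  0.50822005],
       [ 0.02046039,  0.67746833,  0.73526732,  0.74156513],
       [ 0.        ,  0.        ,  0.        ,  1.        ]])}
top {'fx': 495.0543669401, 'fy': 495.0543669401, 'cx': 256.1525459062891, 'cy': 192.43319368334306, 'pose': array([[-1.28053766e-02,  9.70819513e-01, -2.39469197e-01,
         3.87778774e-01],
       [-9.99915066e-01, -1.30136439e-02,  7.11530164e-04,
        -2.46382268e-02],
       [-2.42559949e-03,  2.39457969e-01,  9.70903701e-01,
         9.60507479e-01],
       [ 0.00000000e+00,  0.00000000e+00,  0.00000000e+00,
         1.00000000e+00]])}
{'clock': 0.1, 'q': array([-1.2932098 ,  0.68992136, -0.19454914,  1.56623549,  0.15730601,
        0.90248458, -0.2151262 ]), 'qd': array([-2.21423968e-04, -1.99314017e-03, -2.87251309e-04, -4.15169593e-03,
       -1.68213878e-04, -1.35981261e-03,  1.38647061e-05]), 'joint_torque': array([-3.64995845e-03, -5.28500032e+01, -1.27214335e+00, -1.53838956e+01,
       -5.27136074e-02,  1.94892848e-03,  5.25304745e-05]), 'tool_pos': array([0.15075274, 0.60596437, 0.23797891]), 'eef_rot': array([ 1.21554027e-01,  9.92584472e-01, -8.26267228e-04, -4.94549007e-05]), 'contact_force': array([-0.24408432,  0.67909726,  0.6698978 ]), 'moment': array([-0.00256984, -0.02994232, -0.03647818]), 'finger_force': 0.0, 'opening': 1.0010201373245833}
```

View pics/scene0.png

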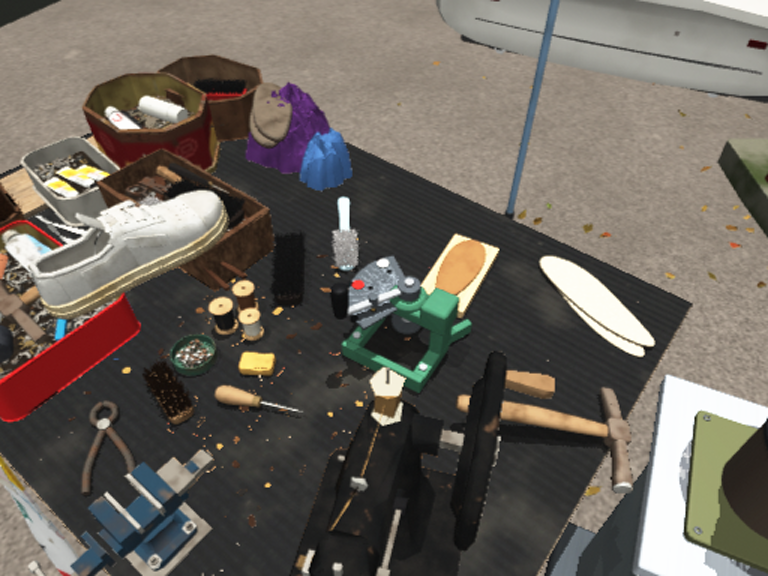

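View pics/top0.png

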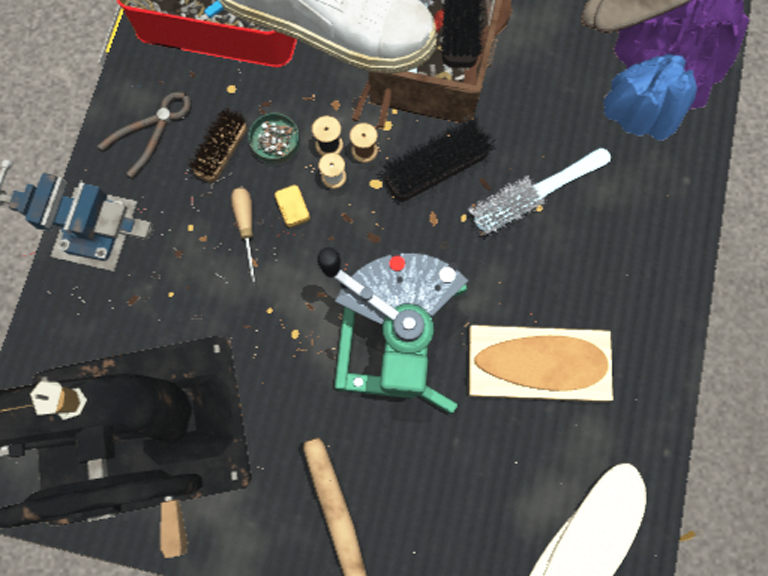

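Top view (1.5×): spindle is at (408,323), knob at (329,262), red mark at (397,264) and white at (447,274). The board's corners are (470,325), (611,331), (612,401) and (469,396). So the red mark is at the middle notch, and the press's +x runs to image left, world +y.

```bash
cat > h.py <<'E'
from plant import r
import numpy as np
from scipy.spatial.transform import Rotation as R
def ray(s,u,v,z):
    T=s["pose"]; d=T[:3,:3]@np.array([(u-s["cx"])/s["fx"],-(v-s["cy"])/s["fy"],-1]); o=T[:3,3]
    return (o+d*(z-o[2])/d[2])
def tool(target):  # shift in cm in tool axes to world target
    st=r.get_state(); return np.round(R.from_quat(st["eef_rot"]).inv().apply(np.array(target)-st["tool_pos"])*100,2)
E
python3 - <<'E'
from h import *
s=r.snapshot("top")
f=lambda u,v,z:ray(s,u/1.5,v/1.5,z)
sp=f(408,323,.135);print("spindle",sp)
for n,p,z in(("red",(397,264),.1025),("white",(447,274),.1025),("knobtop",(329,261),.177)):
    q=f(*p,z);d=q-sp;print(n,q,np.hypot(*d[:2]),np.degrees(np.arctan2(d[1],d[0])))
c=np.array([f(*p,.018) for p in((470,325),(611,331),(612,401),(469,396))]);print(c,c.mean(0))
# rails frame: back-left corners
for p in((350,305),(340,388),(457,407),(465,287)): print(p,f(*p,.026))
print("machine",f(240,485,0),f(230,340,0),f(60,400,.25))
s=r.snapshot("scene")
print("scene machine top", [ray(s,388/1.5,375/1.5,z) for z in(.15,.2,.25,.3)])
print("top machine top", [ray(r.snapshot("top"),45/1.5,397/1.5,z) for z in(.15,.2,.25,.3)])
E
```

```text
spindle [ 0.55098024 -0.05163658  0.135     ]
red [ 0.62965669 -0.0409791   0.1025    ] 0.07939499472905863 7.714309031072981
white [ 0.61643576 -0.10054265  0.1025    ] 0.08170819623095546 -36.76579404220925
knobtop [0.61307806 0.03496889 0.177     ] 0.10656757086385168 54.35873717240761
[[ 0.57041783 -0.13545701  0.018     ]
 [ 0.5601445  -0.31670296  0.018     ]
 [ 0.47068798 -0.31027288  0.018     ]
 [ 0.47929563 -0.13050701  0.018     ]] [ 0.52013649 -0.22323496  0.018     ]
(350, 305) [0.597152   0.01908297 0.026     ]
(340, 388) [0.49061006 0.0318214  0.026     ]
(457, 407) [ 0.46507987 -0.11410408  0.026     ]
(465, 287) [ 0.61907026 -0.13006444  0.026     ]
machine [0.37407979 0.15834777 0.        ] [0.55808447 0.17765439 0.        ] [0.45805997 0.28466197 0.25      ]
scene machine top [array([0.50592319, 0.12660505, 0.15      ]), array([0.49231208, 0.15885974, 0.2       ]), array([0.47870096, 0.19111443, 0.25      ]), array([0.46508985, 0.22336912, 0.3       ])]
top machine top [array([0.47140531, 0.34480233, 0.15      ]), array([0.46624641, 0.32201164, 0.2       ]), array([0.46108751, 0.29922094, 0.25      ]), array([0.45592861, 0.27643025, 0.3       ])]
```

Request:
carry_out(
  rows=[
    [[0,0,-5],[0,0,0],0],
    [[0,0,-10],[0,0,0],0],
    [[0,0,-15],[0,0,0],0],
    [[0,0,-20],[0,0,0],0],
    [[0,0,-23],[0,0,0],0],
    [[-4,-3,-23],[0,0,0],0],
    [[-8,-6,-23],[0,0,0],0],
    [[-12,-9,-23],[0,0,0],0],
    [[-16,-12,-23],[0,0,0],0],
    [[-20,-15,-23],[0,0,0],0],
    [[-24,-18,-23],[0,0,0],0],
    [[-28,-21,-23],[0,0,0],0],
  ],
)

```text
clock: 1.6
tool_pos: [0.3728, 0.3333, 0.4689]
eef_rot: [0.122, 0.993, 0.0, 0.0]
contact_force: [0.7, 1.2, -0.2]
opening: 1.001
finger_force: 0.0
```

Request:
carry_out(
  rows=[
    [[-1.7,-4.3,0],[0,0,-0.6],0],
    [[-3.4,-8.6,0],[0,0,-1.2],0],
    [[-5.1,-12.9,0],[0,0,-1.8],0],
    [[-6.8,-17.2,0],[0,0,-2.4],0],
    [[-8.5,-21.4,0],[0,0,-3],0],
    [[-10.2,-25.7,0],[0,0,-3.6],0],
    [[-11.9,-30,0],[0,0,-4.2],0],
    [[-13.5,-34.3,0],[0,0,-4.8],0],
    [[-15.2,-38.6,0],[0,0,-5.4],0],
    [[-16.9,-42.9,0],[0,0,-6],0],
    [[-18.6,-47.2,0],[0,0,-6.6],0],
    [[-20.3,-51.4,0],[0,0,-7.2],0],
  ],
)

```text
clock: 2.8
tool_pos: [0.4446, -0.2144, 0.4689]
eef_rot: [0.059, 0.998, 0.0, 0.0]
contact_force: [0.5, -0.3, 0.3]
opening: 1.003
finger_force: 0.0
```

```bash
python3 - <<'E'
from h import *
st=r.get_state();print(st["q"],st["tool_pos"],tool([.446,-.216,.006]),R.from_quat(st["eef_rot"]).as_matrix())
E
```

```text
[ 0.21986713  0.28883436  0.19506084  1.5620708  -0.0576987   1.29575482
  1.87595737] [ 0.44463278 -0.21443835  0.4689294 ] [-0.13 -0.14 46.29] [[-9.93100660e-01  1.17263337e-01  6.23345670e-04]
 [ 1.17263390e-01  9.93100848e-01  4.83524307e-05]
 [-6.13375146e-04  1.21114457e-04 -9.99999805e-01]]
```

Request:
carry_out(
  rows=[
    [[0,0,5],[0,0,0],0],
    [[0,0,10],[0,0,0],0],
    [[0,0,15],[0,0,0],0],
    [[0,0,20],[0,0,0],0],
    [[0,0,25],[0,0,0],0],
    [[0,0,30],[0,0,0],0],
    [[0,0,35],[0,0,0],0],
    [[0,0,40],[0,0,0],0],
    [[0,0,43],[0,0,0],0],
    [[0,0,45],[0,0,0],0],
    [[0,0,46],[0,0,0],0],
    [[0,0,46.1],[0,0,0],0],
  ],
)

```text
clock: 4.0
tool_pos: [0.4447, -0.2124, 0.0069]
eef_rot: [0.059, 0.998, 0.0, -0.001]
contact_force: [0.3, -0.1, -0.5]
opening: 0.999
finger_force: 0.0
```

```bash
python3 - <<'E'
from h import *
import cv2
s=r.snapshot("top");cv2.imwrite("pics/t1.png",cv2.resize(s["image"][...,::-1][180:320,200:460],None,fx=3,fy=3,interpolation=cv2.INTER_CUBIC))
print(r.get_state()["tool_pos"])
E
```

```text
[ 0.44501152 -0.21269406  0.00767527]
```

View pics/t1.png

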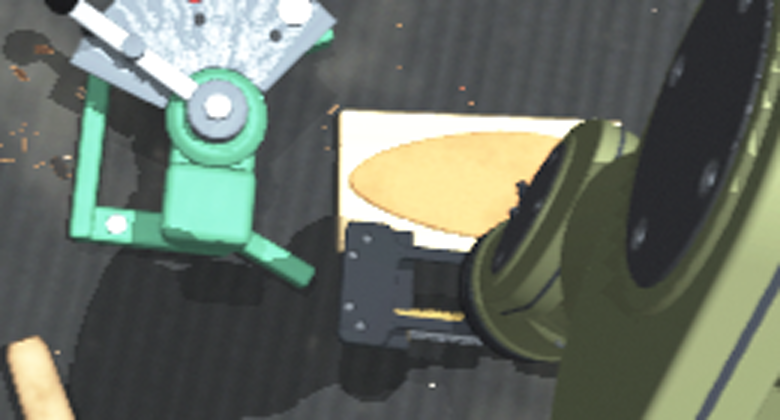

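The crop shows the open gripper standing beside the board's near edge, clear of it. I'll sweep sideways to centre and square the board.

Request:
carry_out(
  rows=[
    [[-0.8,0,0],[0,0,0],0],
    [[-1.3,0,0],[0,0,0],0],
    [[-1.7,0,0],[0,0,0],0],
    [[-2.1,0,0],[0,0,0],0],
    [[-2.5,0,0],[0,0,0],0],
    [[-2.8,0,0],[0,0,0],0],
    [[-3.1,0,0],[0,0,0],0],
    [[-3.2,0,0],[0,0,0],0],
    [[-3.2,0,0],[0,0,0],0],
    [[-1,0,0],[0,0,0],0],
    [[0.5,0,-4],[0,0,0],0],
    [[0.5,0,-8],[0,0,0],0],
  ],
)

```text
clock: 5.25
tool_pos: [0.4364, -0.2116, 0.0874]
eef_rot: [0.06, 0.998, 0.001, -0.003]
contact_force: [1.1, -1.6, 0.3]
opening: 1.001
finger_force: 0.0
```

Request:
carry_out(
  rows=[
    [[-0.5,-1,-1],[0,0,-8],0.5],
    [[-1.5,-2,-3],[0,0,-16],0.5],
    [[-2.5,-3,-3],[0,0,-24],0.5],
    [[-3.5,-4,-3],[0,0,-32],0.5],
    [[-4.5,-5.5,-3],[0,0,-40],0.5],
    [[-5.5,-7,-3],[0,0,-48],0.5],
    [[-6.5,-8.5,-3],[0,0,-56],0.5],
    [[-7.5,-10,-3],[0,0,-64],0.5],
    [[-8.5,-11.5,-3],[0,0,-72],0.5],
    [[-9.5,-12.5,-3],[0,0,-80],0.5],
    [[-9.5,-12.5,-3],[0,0,-88],0.5],
    [[-9.5,-12.5,-3],[0,0,-90],0.5],
  ],
)

```text
clock: 6.45
tool_pos: [0.5193, -0.349, 0.1176]
eef_rot: [-0.664, 0.748, -0.001, 0.001]
contact_force: [0.5, 3.0, -0.4]
opening: 0.503
finger_force: 0.0
```

```bash
python3 - <<'E'
from h import *
import cv2
s=r.snapshot("top");cv2.imwrite("pics/t2.png",cv2.resize(s["image"][...,::-1][180:320,200:460],None,fx=3,fy=3,interpolation=cv2.INTER_CUBIC))
st=r.get_state();print(st["q"],st["tool_pos"],R.from_quat(st["eef_rot"]).as_matrix().round(4))
print(tool([.5158,-.347,.008]))
E
```

```text
[ 1.06795561  1.10800046 -1.15812469  1.63739669  1.09389816  1.16963228
  2.65074085] [ 0.51907926 -0.34919825  0.11661319] [[-0.118  -0.993   0.0021]
 [-0.993   0.118   0.0027]
 [-0.0029 -0.0018 -1.    ]]
[-0.15  0.37 10.86]
```

View pics/t2.png

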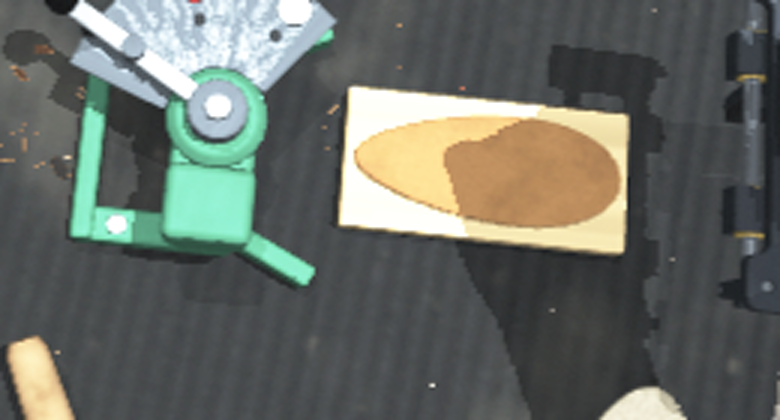

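The board is now about square with the press, with corners at crop (348,87), (628,113), (626,254) and (340,226). Joint 7 is at its limit, so I'll turn the gripper back a half turn, which gives the same grasp.

Request:
carry_out(
  rows=[
    [[0,0,0],[0,0,8.5],0.5],
    [[0,0,0],[0,0,17],0.5],
    [[0,0,0],[0,0,25.5],0.5],
    [[0,0,0],[0,0,34],0.5],
    [[0,0,0],[0,0,42.5],0.5],
    [[0,0,0],[0,0,51],0.5],
    [[0,0,0],[0,0,59.5],0.5],
    [[0,0,0],[0,0,68],0.5],
    [[0,0,0],[0,0,76.5],0.5],
    [[0,0,0],[0,0,85],0.5],
    [[0,0,0],[0,0,90],0.5],
    [[0,0,0],[0,0,90],0.5],
  ],
)

```text
clock: 7.7
tool_pos: [0.5197, -0.3476, 0.118]
eef_rot: [0.06, 0.998, -0.001, 0.0]
contact_force: [-0.7, 0.2, -0.4]
opening: 0.5
finger_force: 0.0
```

Request:
carry_out(
  rows=[
    [[0,0,0],[0,0,8.5],0.5],
    [[0,0,0],[0,0,17],0.5],
    [[0,0,0],[0,0,25.5],0.5],
    [[0,0,0],[0,0,34],0.5],
    [[0,0,0],[0,0,42.5],0.5],
    [[0,0,0],[0,0,51],0.5],
    [[0,0,0],[0,0,59.5],0.5],
    [[0,0,0],[0,0,68],0.5],
    [[0,0,0],[0,0,76.5],0.5],
    [[0,0,0],[0,0,85],0.5],
    [[0,0,0],[0,0,90],0.5],
    [[0,0,0],[0,0,90],0.5],
  ],
)

```text
clock: 8.9
tool_pos: [0.5198, -0.3475, 0.1181]
eef_rot: [0.747, 0.665, -0.0, 0.001]
contact_force: [-0.1, 0.4, 0.4]
opening: 0.502
finger_force: 0.0
```

```bash
python3 - <<'E'
from h import *
s=r.snapshot("top")
c=np.array([ray(s,200+u/3,180+v/3,.018) for u,v in((348,87),(628,113),(626,254),(340,226))])
m=c.mean(0);d=(c[0]+c[3]-c[1]-c[2])[:2];O=np.array([.551,-.052]);a=np.radians(83.2);X=np.array([np.cos(a),np.sin(a)]);Y=np.array([-X[1],X[0]])
print("board",m,(m[:2]-O)@X,(m[:2]-O)@Y,np.degrees(np.arctan2(d[1],d[0])))
st=r.get_state();print(st["q"],st["tool_pos"],R.from_quat(st["eef_rot"]).as_matrix().round(4))
print(tool([.5158,-.347,.008]))
E
```

```text
board [ 0.53070607 -0.22668133  0.018     ] -0.17585541323281423 -0.0005317931615531108 83.7258623763513
[ 0.77777589  0.87906136 -0.48447965  1.65487051  0.55627297  0.74801845
 -0.08856704] [ 0.51968188 -0.34747187  0.1179469 ] [[ 1.149e-01  9.934e-01  5.000e-04]
 [ 9.934e-01 -1.149e-01 -8.000e-04]
 [-7.000e-04  6.000e-04 -1.000e+00]]
[ 1.000e-02 -4.000e-01  1.099e+01]
```

Request:
carry_out(
  rows=[
    [[0,-0.4,4],[0,0,0],0.5],
    [[0,-0.4,8],[0,0,0],0.5],
    [[0,-0.4,10],[0,0,0],0.5],
    [[0,-0.4,11],[0,0,0],0.5],
    [[1,-0.4,11],[0,0,0],0.5],
    [[2,-0.4,11],[0,0,0],0.5],
    [[3,-0.4,11],[0,0,0],0.5],
    [[4,-0.4,11],[0,0,0],0.5],
    [[5,-0.4,11],[0,0,0],0.5],
    [[6,-0.4,11],[0,0,0],0.5],
    [[7,-0.4,11],[0,0,0],0.5],
    [[8,-0.4,11],[0,0,0],0.5],
  ],
)

```text
clock: 10.15
tool_pos: [0.5251, -0.2666, 0.0078]
eef_rot: [0.748, 0.664, 0.0, 0.0]
contact_force: [-0.3, -1.5, 0.6]
opening: 0.502
finger_force: 0.8
```

Request:
carry_out(
  rows=[
    [[0.8,0,0],[0,0,0],0.5],
    [[1.6,0,0],[0,0,0],0.5],
    [[2.4,0,0],[0,0,0],0.5],
    [[3.2,0,0],[0,0,0],0.5],
    [[4,0,0],[0,0,0],0.5],
    [[4.6,0,0],[0,0,0],0.5],
    [[5.2,0,0],[0,0,0],0.5],
    [[5.8,0,0],[0,0,0],0.5],
    [[6.4,0,0],[0,0,0],0.5],
    [[6.4,0,0],[0,0,0],0.5],
  ],
)

```text
clock: 11.15
tool_pos: [0.5328, -0.2021, 0.0077]
eef_rot: [0.747, 0.665, 0.001, -0.0]
contact_force: [-0.0, -0.4, 0.5]
opening: 0.499
finger_force: 0.0
```

```bash
python3 - <<'E'
from h import *
import cv2
s=r.snapshot("top");cv2.imwrite("pics/t3.png",cv2.resize(s["image"][...,::-1][150:320,200:460],None,fx=3,fy=3,interpolation=cv2.INTER_CUBIC))
st=r.get_state();p=st["tool_pos"];O=np.array([.551,-.052]);a=np.radians(83.2);X=np.array([np.cos(a),np.sin(a)]);Y=np.array([-X[1],X[0]])
print(p,(p[:2]-O)@X,(p[:2]-O)@Y,st["contact_force"],st["q"])
E
```

```text
[ 0.5327078  -0.20274796  0.00768422] -0.15185339707001494 0.00031436864922604167 [-0.56679852 -0.84782519 -0.63911012] [ 0.45036721  0.9851529  -0.28777925  1.85779885  0.6590288   0.39475874
 -0.44935378]
```

View pics/t3.png

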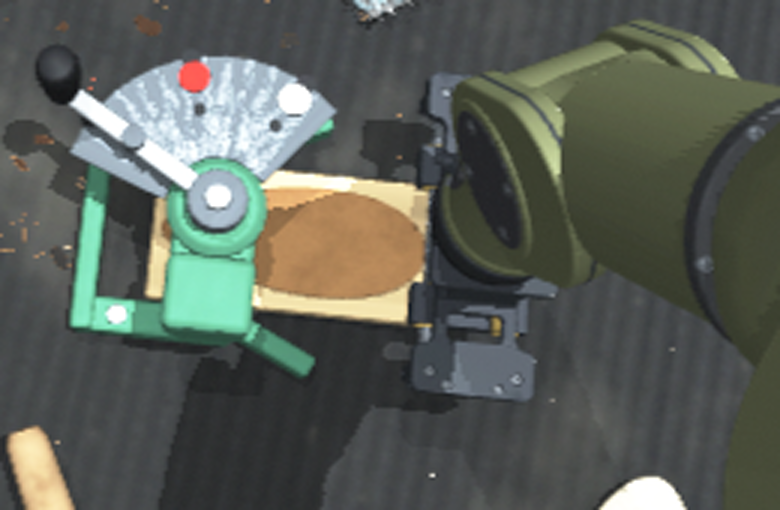

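The board is between the rails, its rear edge near crop x=420, with about 33 mm left to go.

Request:
carry_out(
  rows=[
    [[0.6,0,0],[0,0,0],0.5],
    [[1.2,0,0],[0,0,0],0.5],
    [[1.8,0,0],[0,0,0],0.5],
    [[2.3,0,0],[0,0,0],0.5],
    [[2.7,0,0],[0,0,0],0.5],
    [[3.0,0,0],[0,0,0],0.5],
    [[3.2,0,0],[0,0,0],0.5],
    [[3.2,0,0],[0,0,0],0.5],
  ],
)

```text
clock: 12.0
tool_pos: [0.5364, -0.1715, 0.0077]
eef_rot: [0.747, 0.664, 0.0, -0.0]
contact_force: [0.0, -0.1, 1.3]
opening: 0.502
finger_force: 0.0
```

Not at the stop yet, so I'll push in small steps until the force rises.

Request:
carry_out(
  rows=[
    [[0.1,0,0],[0,0,0],0.5],
    [[0.2,0,0],[0,0,0],0.5],
    [[0.3,0,0],[0,0,0],0.5],
    [[0.4,0,0],[0,0,0],0.5],
    [[0.4,0,0],[0,0,0],0.5],
  ],
)

```text
clock: 12.5
tool_pos: [0.5364, -0.1706, 0.0078]
eef_rot: [0.748, 0.664, -0.001, 0.001]
contact_force: [0.1, -4.9, 1.0]
opening: 0.497
finger_force: 2.8
```

Request:
carry_out(
  rows=[
    [[0.2,0,0],[0,0,0],0.5],
    [[0.4,0,0],[0,0,0],0.5],
    [[0.4,0,0],[0,0,0],0.5],
    [[0.4,0,0],[0,0,0],0.5],
  ],
)

```text
clock: 12.9
tool_pos: [0.5363, -0.1705, 0.0078]
eef_rot: [0.749, 0.663, -0.003, 0.003]
contact_force: [-0.5, -12.2, -0.7]
opening: 0.498
finger_force: 5.9
```

The board is home: 12 N with no further motion. Next I back off, lift and go above the knob.

Request:
carry_out(
  rows=[
    [[-2,0,0],[0,0,0],0.5],
    [[-5,0,0],[0,0,0],0.5],
    [[-5,0,-5],[0,0,0],0.4],
    [[-5,0,-10],[0,0,0],0.3],
    [[-5,0,-15],[0,0,0],0.3],
    [[-5,0,-20],[0,0,8],0.3],
    [[-4,0.5,-24],[0,0,16],0.3],
    [[0,1.5,-25],[0,0,24],0.3],
    [[4,2.5,-25],[0,0,32],0.3],
    [[8,3.5,-25],[0,0,40],0.3],
    [[12,4.5,-25],[0,0,48],0.3],
    [[14,5,-25],[0,0,52],0.3],
  ],
)

```text
clock: 14.1
tool_pos: [0.6041, -0.0247, 0.2579]
eef_rot: [0.963, 0.27, 0.001, -0.002]
contact_force: [0.2, -0.0, -0.2]
opening: 0.704
finger_force: 0.0
```

```bash
python3 - <<'E'
from h import *
import cv2
s=r.snapshot("top");cv2.imwrite("pics/t4.png",cv2.resize(s["image"][...,::-1][130:300,180:440],None,fx=3,fy=3,interpolation=cv2.INTER_CUBIC))
st=r.get_state();print(st["q"],st["tool_pos"],R.from_quat(st["eef_rot"]).as_matrix().round(4));print(tool([.617,.037,.132]))
E
```

```text
[ 0.11985267  0.64523102 -0.27568559  1.60461165  0.19978639  0.91707864
 -1.24597778] [ 0.60490397 -0.0215092   0.25785243] [[ 0.8529  0.5221  0.0021]
 [ 0.5221 -0.8529  0.0065]
 [ 0.0052 -0.0044 -1.    ]]
[ 4.02 -4.3  12.63]
```

View pics/t4.png

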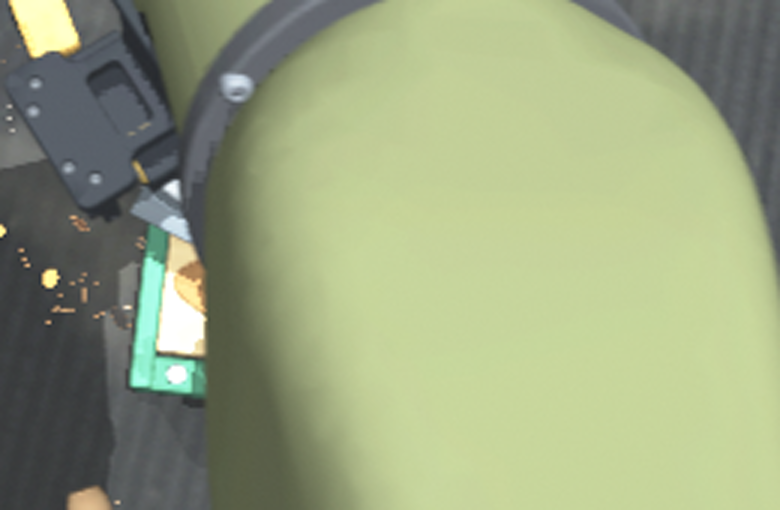

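The board's front edge is against the back stop bar. The arm hides the knob, so I'll use the computed position.

Request:
carry_out(
  rows=[
    [[2,-2.2,2],[0,0,0],0.3],
    [[4,-4.3,4],[0,0,0],0.2],
    [[4,-4.3,5],[0,0,0],0.1],
    [[4,-4.3,5],[0,0,0],0.1],
    [[4,-4.3,5],[0,0,0],0.1],
  ],
)

```text
clock: 14.65
tool_pos: [0.6151, 0.0246, 0.2078]
eef_rot: [0.963, 0.268, -0.0, 0.0]
contact_force: [-0.9, -0.2, -0.2]
opening: 0.898
finger_force: 0.0
```

```bash
python3 - <<'E'
from h import *
import cv2
s=r.snapshot("scene");cv2.imwrite("pics/s5.png",cv2.resize(s["image"][...,::-1][130:280,190:370],None,fx=4,fy=4,interpolation=cv2.INTER_CUBIC))
st=r.get_state();print(st["tool_pos"]);print(tool([.617,.037,.132]))
E
```

```text
[0.61547114 0.02447105 0.2083245 ]
[ 0.78 -1.    7.63]
```

View pics/s5.png

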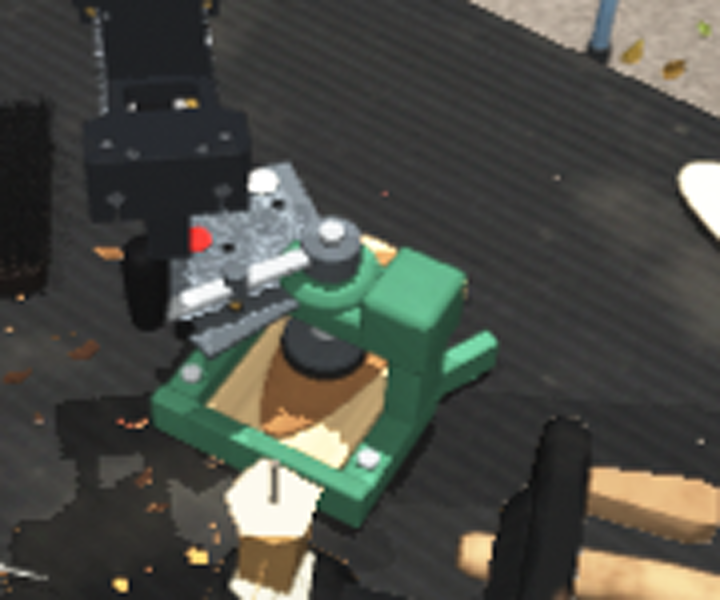

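The scene view shows the board home in the press, the lever open with its knob at crop (148,285), and the gripper just behind and above it. I'll check the knob by ray.

```bash
python3 - <<'E'
from h import *
s=r.snapshot("scene")
print(ray(s,190+148/4,130+285/4,.147)); st=r.get_state();print(st["tool_pos"]);print(tool([.617,.037,.132]))
E
```

```text
[0.61718756 0.03995961 0.147     ]
[0.61563218 0.02459596 0.20854724]
[ 0.75 -1.    7.65]
```

Request:
carry_out(
  rows=[
    [[0.4,-0.5,0],[0,0,0],0.1],
    [[0.8,-1,0],[0,0,0],0.1],
    [[0.8,-1,0],[0,0,0],0.1],
  ],
)

```text
clock: 15.05
tool_pos: [0.6171, 0.041, 0.2082]
eef_rot: [0.963, 0.27, 0.001, -0.001]
contact_force: [-0.4, 0.0, -0.3]
opening: 0.904
finger_force: 0.0
```

Request:
carry_out(
  rows=[
    [[0,0.2,2],[0,0,0],0.1],
    [[0,0.2,4],[0,0,0],0.1],
    [[0,0.2,6],[0,0,0],0.1],
    [[0,0.2,7],[0,0,0],0.1],
    [[0,0.2,7.5],[0,0,0],0.1],
    [[0,0.2,7.5],[0,0,0],0.1],
  ],
)

```text
clock: 15.65
tool_pos: [0.6179, 0.0375, 0.1325]
eef_rot: [0.963, 0.269, -0.0, -0.0]
contact_force: [0.0, 0.3, -0.7]
opening: 0.896
finger_force: 0.0
```

Request:
carry_out(
  rows=[
    [[0,0,0],[0,0,0],0.5],
    [[0,0,0],[0,0,0],0.8],
    [[0,0,0],[0,0,0],0.8],
    [[0,0,0],[0,0,0],0.8],
    [[0,0,0],[0,0,0],0.8],
    [[0,0,0],[0,0,0],0.8],
  ],
  newtons=15,
)

```text
clock: 16.25
tool_pos: [0.6179, 0.0374, 0.1328]
eef_rot: [0.963, 0.269, 0.0, -0.0]
contact_force: [1.4, 0.4, -0.9]
opening: 0.38
finger_force: 0.0
```

```bash
python3 - <<'E'
from h import *
st=r.get_state();p=st["tool_pos"];M=R.from_quat(st["eef_rot"]);O=np.array([.551,-.052])
d=p[:2]-O;print(p,np.hypot(*d),np.degrees(np.arctan2(d[1],d[0])),st["opening"],st["contact_force"],st["q"])
for k in range(1,11):
    a=np.radians(-4.6*k);v=np.array([[np.cos(a),-np.sin(a)],[np.sin(a),np.cos(a)]])@d-d
    print((M.inv().apply([*v,0])*100).round(1))
E
```

```text
[0.61794133 0.03744114 0.13279348] 0.11171776997938898 53.18734798789148 0.37983642304773196 [ 1.37837733  0.42690861 -0.85660944] [-0.01268864  0.81874512 -0.22030706  1.67380294  0.25734517  0.67742822
 -1.39243693]
[0.3 0.8 0. ]
[0.5 1.7 0. ]
[0.7 2.6 0. ]
[0.8 3.5 0. ]
[0.8 4.4 0. ]
[0.8 5.3 0. ]
[0.6 6.2 0. ]
[ 0.4  7.  -0. ]
[ 0.2  7.9 -0. ]
[-0.2  8.7 -0. ]
```

Request:
carry_out(
  rows=[
    [[0,0,0],[0,0,0],0.8],
    [[0,0,0],[0,0,0],0.8],
    [[0.3,0.8,0],[0,0,0],0.8],
    [[0.5,1.7,0],[0,0,0],0.8],
    [[0.7,2.6,0],[0,0,0],0.8],
    [[0.8,3.5,0],[0,0,0],0.8],
    [[0.8,4.4,0],[0,0,0],0.8],
    [[0.8,5.3,0],[0,0,0],0.8],
    [[0.6,6.2,0],[0,0,0],0.8],
    [[0.4,7.0,0],[0,0,0],0.8],
    [[0.2,7.9,0],[0,0,0],0.8],
    [[-0.1,8.6,0],[0,0,0],0.8],
  ],
)

```text
clock: 17.45
tool_pos: [0.6616, -0.0368, 0.1326]
eef_rot: [0.963, 0.269, -0.0, -0.001]
contact_force: [0.7, 4.7, -1.1]
opening: 0.27
finger_force: 15.0
```

```bash
python3 - <<'E'
from h import *
st=r.get_state();p=st["tool_pos"];O=np.array([.551,-.052])
d=p[:2]-O;print(p,np.hypot(*d),np.degrees(np.arctan2(d[1],d[0])),st["opening"],st["contact_force"],st["finger_force"])
E
```

```text
[ 0.6616312  -0.03679267  0.13260373] 0.11167150582212275 7.826808215652004 0.27004937525674383 [ 0.70913385  4.68529441 -1.13375668] 15.012152846102254
```

Request:
carry_out(
  rows=[
    [[0,0,0],[0,0,0],0.3],
    [[0,0,0],[0,0,0],0.3],
    [[0,0,0],[0,0,0],0.3],
    [[0,0,0],[0,0,0],0.3],
    [[0,0,-3],[0,0,0],0.3],
    [[0,0,-7],[0,0,0],0.3],
    [[0,0,-11],[0,0,0],0.3],
    [[0,0,-15],[0,0,0],0.3],
    [[0,-4,-19],[0,0,0],0.3],
    [[0,-8,-20],[0,0,0],0.3],
    [[0,-12,-20],[0,0,0],0.3],
    [[0,-12,-20],[0,0,0],0.3],
  ],
)

```text
clock: 18.65
tool_pos: [0.5965, 0.0735, 0.3343]
eef_rot: [0.962, 0.274, 0.001, -0.002]
contact_force: [0.4, -0.1, 0.2]
opening: 0.702
finger_force: 0.0
```

```bash
python3 - <<'E'
from h import *
import cv2
s=r.snapshot("scene")["image"][...,::-1][120:290,180:380];t=r.snapshot("top")["image"][...,::-1][120:290,200:400]
cv2.imwrite("pics/f.png",cv2.resize(np.hstack([s,t]),None,fx=2,fy=2,interpolation=cv2.INTER_CUBIC));print(r.get_state()["tool_pos"])
E
```

```text
[0.59897179 0.06675545 0.33305765]
```

View pics/f.png

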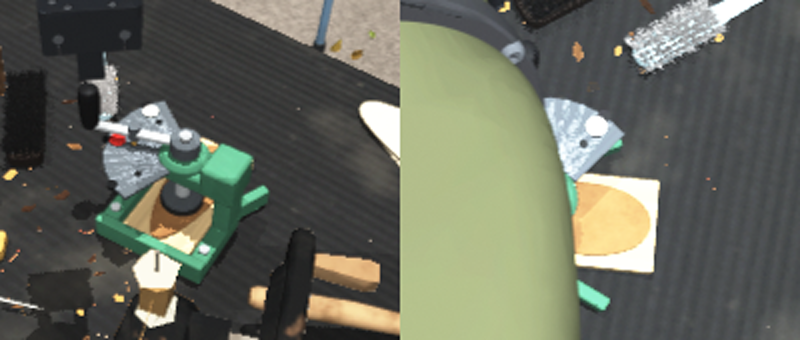

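The lever lies over the red mark (117,140), the pad is down on the sole, and the board is home. I'll check its rear edge, (659,178) to (652,272), and hand in if it agrees.

```bash
python3 - <<'E'
from h import *
s=r.snapshot("top");O=np.array([.551,-.052]);a=np.radians(83.2);X=np.array([np.cos(a),np.sin(a)])
m=(ray(s,329.5,209,.018)+ray(s,326,256,.018))/2;x=(m[:2]-O)@X;print("centre x",x+.09)
if x+.09>-.026: print(r.finish_job())
E
```

```text
centre x -0.020537989686663594
the job is handed in; nothing more can be done
None
```

The board is home against the back stop (board centre measured at x ≈ -20.5 mm), the lever rests in the red-marked notch with the pad down on the sole, and I handed the job in at about 19 s; no verdict came back.

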